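# Lay out the titration place

### The job

Set up the titration place. First lay the white tile flat on the middle of the stirrer's round plate, then stand the small conical flask upright on the middle of the tile; also stand the small amber bottle behind the stirrer (on the side away from the robot), opposite the middle of its back and about 3 cm clear of it, and stand the beaker midway between the stirrer and the pH meter, in line with their middles. Leave the big flask and the tall amber bottle where they are, knock nothing over, and let go of everything at the end.

Things in the scene. Friction and masses are not known exactly. Their poses are not given: they have to be found in the camera images.
- stirrer: Magnetic stirrer, fixed: a low white box 120 x 120 mm with a round steel plate 106 mm across on its middle, the plate's top (highest part) 50 mm above the bench. Origin: centre of its underside, on the bench. +x points out of its back, away from the robot (within 0.15 rad of world x); back face at x = 60 mm; black knob (12 mm proud) and display on the front, -x.
- meter: pH meter, fixed: a grey box 120 mm deep (x), 90 mm wide (y), 40 mm high in front with nine black keys, 60 mm high at the back with a greenish display. Origin: centre of its underside, on the bench; +x points to its back, away from the robot. Stands beside the stirrer, to its left or right, in line with it, centres about 250 mm apart.
- tile: White ceramic tile, loose, 60 x 60 mm, 12 mm thick, lying flat on the bench, 80 g. Origin: centre of its underside; x and y are parallel to its sides, z is up.
- flask: Small conical glass flask, loose, upright, 100 mm high, about 90 g. Base 56 mm across; it narrows to a straight neck 26 mm across, from 58 to 96 mm above its base (grip here), with a rim 32 mm across at the very top; a dark disc marks the mouth from above. Solid. Origin: centre of its underside; z up its axis.
- bottle: Small amber glass indicator bottle, loose, upright, with a white label and a black cap; 40 mm across, 78 mm high, about 80 g. The body is straight for the lowest 42 mm, the black cap is 24 mm across and takes up the top 22 mm. Origin: centre of its underside; z is up.
- beaker: Glass beaker, loose, upright, open at the top and empty; 60 mm across (58 at the foot), 75 mm high, wall 3 mm, about 90 g, with white graduation marks. Origin: centre of its underside; z is up.
- big_flask: Bigger conical glass flask, to be left alone: 84 mm across at the base, 145 mm high, neck 36 mm across, loose. Origin: centre of its underside.
- tall_bottle: Tall amber glass bottle with white label and black cap, to be left alone: 68 mm across, 150 mm high, loose. Origin: centre of its underside.

How it is judged (in metres and radians):
On the way, in this order (a step that is already met when the one before it is completed fails the run):
1. the tile lies on the stirrer's plate (horizontal distance between tile and stirrer below 0.013 m and height (world z) of tile between 0.047 and 0.054 m and angle between tile's own z axis and vertical below 0.08 rad), for 0.2 s.
2. the small flask stands on the tile (all of step 1 and horizontal distance between flask and tile below 0.013 m and z of flask in the frame of tile between 0.009 and 0.016 m and angle between flask's own z axis and vertical below 0.08 rad), for 0.2 s.
At the end, for the whole second after the job is handed in: Tile flat on the plate, flask upright on the tile (each centred to 13 mm); bottle 10 to 50 mm behind the stirrer, within 18 mm of its middle line; beaker at most 145 mm from the centres of stirrer and meter, within 20 mm of their middle lines; both upright on the bench. All at rest and let go (all of step 2 and x of bottle in the frame of stirrer between 0.09 and 0.13 m and y of bottle in the frame of stirrer between -0.018 and 0.018 m and height (world z) of each of bottle, beaker below 0.004 m and angle between each of bottle, beaker's own z axis and vertical below 0.08 rad and horizontal distance between beaker and stirrer below 0.145 m and horizontal distance between beaker and meter below 0.145 m and x of beaker in the frame of stirrer between -0.02 and 0.02 m and x of beaker in the frame of meter between -0.02 and 0.02 m and linear speed of each of tile, flask, bottle, beaker below 0.01 m/s); the robot touches nothing.
It fails at once if the big flask or the tall bottle is shifted by more than 25 mm or tipped (distance of any of big_flask, tall_bottle from where it was at the start of the episode above 0.025 m or angle between any of big_flask, tall_bottle's own z axis and vertical above 0.5 rad).
It fails at once if the small flask, small bottle or beaker is knocked over (angle between any of flask, bottle, beaker's own z axis and vertical above 0.7 rad).
It also fails if it takes over 112 s, if anything falls off the work surface, if the arm or the gripper's body presses on something with over 40 N, if the wrist force passes 120 N, or if a joint passes its speed limit or range.

### The arm

A 6-joint arm with a two-finger parallel gripper is mounted at the origin on the work surface. World frame = base frame: x ahead of the robot, y to its left, z up, the work surface at z = 0. Lengths are in mm, angles in rad, forces in N, time in s.
With the tool pointing down it reaches from about 350 to 975 mm from the base axis. Payload 7.1 kg.
Tool frame: the origin (TCP) lies midway between the tips of the shut fingers; the grasp point (between the pads) lies 19 mm behind it (ctrl.grip_depth is the distance from the TCP to the grasp point, in mm); z points along the fingers, y is the line along which they close (so a half turn about z gives the same grasp; the last joint's range is limited). The gripper opens to 88 mm and grips with 3 to 60 N. Pads are 20 mm wide; open, the fingers measure 115 mm over their backs; the gripper's body (75 mm by 178 mm) begins 61 mm behind the grasp point.
Start: joints at [1.205, 0.423, 1.63, -0, 1.089, -0.019], TCP at [212.399, 587.785, 222.675] pointing down, gripper open.
Joint ranges: [-3, 3], [-0.9, 2.11], [0.09, 2.58], [-1.31, 4.45], [0.11, 2.69], [-2.54, 2.54]. Speed limits (rad/s): [2.39, 2.39, 3.01, 3.14, 3.14, 3.14].

### API

Orientations are given as a rotation vector (axis times angle).
In Python, from workcell import ctrl, cams gives the robot as it stands.
- The arm moves only by the tool move_arm, never from a script. Its argument "steps" is a list of rows, each a list of 3 entries, a list of its own where there are three numbers: the shift along the tool's x, y, z in units of 25 mm (1.0 is 25 mm), then the turn about the tool's z in units of 5 degrees (1.0 is 5 degrees), then the closure, from 0 (fully open) to 1 (shut). A call has 1 to 20 rows; each row shifts and turns the commanded pose from where the row before left it, along the tool's axes as they then stand; what a row does not reach is not made up. A row lasts 1/12 s, in which the tool goes at most 41.7 mm and 7.16 degrees, less where a joint would pass 70% of its speed; a pose out of reach is approached as far as the arm can. A call is refused whole if a number of a shift passes 1 or a number of a turn 1, either way. A call with a gripper value outside its range is refused whole. The fingers move at their own pace and stop on an object; the grip force is fixed at half the most. Time passes only in rows, so rows that do not move let the fingers close. It gives the time, the measured TCP pose, the force, the opening and the grip force at its end, in the units of the state.
- ctrl.get_obs(): the state, without advancing time (a new reading comes with each control period).
- cams.get_image(name): name is "side" or "top" or "wrist"; returns a dict with "image" (480x640x3 uint8, red, green, blue), "camera_matrix" (3x3 intrinsics, pixels), "xyz" and "rotation" of the camera in the world; the wrist camera has in their place "mount" (4x4, takes a point from camera to tool coordinates, whose origin is the TCP and whose axes are the flange's). Camera axes: x right, y down, z forward; pixel columns grow to the right and rows downward; lengths in mm; the calibration is good to about 2 mm. A picture is of the moment at which its call begins: read the wrist's pose just before it. There is no depth.
- ctrl.close_job(): hands the job in; it is judged then, once.
Trained networks look in the newest picture that a camera, given by its name, has taken for a name from the list of things; names that differ only in an ending like _2 or _b are one class to them, and where a whole thing is asked for, a point or a joint stands for the part that bears it (a point fixed in the world has none). Each returns a list of dicts, best first, with "p" (0 to 1); they miss things now and then, are a little off and sometimes report something else, mostly with a low value. They report only what shows in the picture. A call takes as long as a camera call.
- cams.boxes_of(camera, thing): "rect" ([centre column, centre row, width, height] in pixels, round what is visible of it).
- cams.cut_out(camera, thing): "pixels" (480x640 bool, what is visible of it) and "rect" ([centre column, centre row, width, height] in pixels, round what is visible of it).
The state is a dict: "t": time; "qpos": joint angles; "qvel": joint speeds; "joint_torque": joint torques, N m; "ee_pos": TCP position; "orientation": TCP orientation; "ft_force": force on the tool from outside, world axes, zero at the start; "moment": the same for the moment, N m; "width": finger opening in mm; "grasp_force": force on a finger pad.
Only numpy, scipy, OpenCV 4.12 (cv2) and the standard library are available. Lean on these libraries where they do the work, as an engineer would, in place of code of your own. Each camera call takes 0.05 s, during which the arm holds its last target. There are 200 camera calls.

## Working session

There is one attempt and no reset: what is moved stays moved. The work goes in short steps, Python scripts to look and compute and a tool call to move; the robot and the scene stay as the last step left them, time stands still between calls to the robot, and variables do not carry over. Pictures are saved under pics/ and viewed, at most 14 in all, crops included, and the job is handed in when it is done.

Besides the shell and the picture viewer there is one more tool, called after "Emit:" by a JSON object that holds its "method" and its "body". move_arm: Moves the arm, as the interface text tells. Its arguments: {"type":"object","properties":{"steps":{"type":"array"}},"required":["steps"]}

```bash
mkdir -p pics; cat > h.py <<'E'
import numpy as np, cv2
from workcell import ctrl, cams
from scipy.spatial.transform import Rotation as R
def cam(name):
    o=ctrl.get_obs(); d=cams.get_image(name)
    K=np.array(d["camera_matrix"])
    if name=="wrist":
        T=np.eye(4);T[:3,:3]=R.from_rotvec(o["orientation"]).as_matrix();T[:3,3]=o["ee_pos"]
        T=T@np.array(d["mount"]);Rm=T[:3,:3];p=T[:3,3]
    else:
        Rm=np.array(d["rotation"]);p=np.array(d["xyz"])
        if Rm.shape!=(3,3): Rm=R.from_rotvec(Rm).as_matrix()
    return d["image"],K,Rm,p
def ray(c,uv,z):
    _,K,Rm,p=c
    v=Rm@np.linalg.inv(K)@np.array([uv[0],uv[1],1.]);return p+v*(z-p[2])/v[2]
def proj(c,P):
    _,K,Rm,p=c
    q=(np.atleast_2d(P)-p)@Rm@K.T;return q[:,:2]/q[:,2:]
def save(c,n): cv2.imwrite(f"pics/{n}.png",c[0][:,:,::-1])
E
cat > a.py <<'E'
from h import *
o=ctrl.get_obs();print(o["t"],R.from_rotvec(o["orientation"]).as_matrix().round(3).tolist(),o["width"])
for n in("top","side"):
    c=cam(n);save(c,n);print(n,c[3].round(),c[2].round(2).tolist(),c[1][0,0])
    for t in "stirrer meter tile flask bottle beaker big_flask tall_bottle".split():
        print(t,[(np.round(b["rect"]).tolist(),round(b["p"],2)) for b in cams.boxes_of(n,t)[:3]])
E
python3 a.py
```

```text
0.0 [[-0.94, 0.34, -0.001], [0.34, 0.94, -0.001], [0.0, -0.002, -1.0]] 87.95299480619366
top [4.800e+02 1.000e+00 1.117e+03] [[0.02, -1.0, 0.05], [-1.0, -0.02, 0.02], [-0.01, -0.05, -1.0]] 434.02355749178605
stirrer [([264.0, 253.0, 52.0, 54.0], 0.81), ([125.0, 245.0, 47.0, 26.0], 0.51)]
meter [([366.0, 259.0, 42.0, 49.0], 0.78)]
tile [([440.0, 221.0, 32.0, 29.0], 0.88)]
flask [([187.0, 228.0, 33.0, 20.0], 0.75)]
bottle [([444.0, 290.0, 20.0, 18.0], 0.59)]
beaker [([192.0, 289.0, 38.0, 27.0], 0.95)]
big_flask [([517.0, 249.0, 50.0, 35.0], 0.74)]
tall_bottle [([126.0, 246.0, 49.0, 30.0], 0.6), ([265.0, 253.0, 52.0, 52.0], 0.51)]
side [  419. -1030.   732.] [[1.0, -0.04, 0.08], [-0.09, -0.55, 0.83], [0.01, -0.83, -0.56]] 475.8747200859925
stirrer [([314.0, 222.0, 46.0, 39.0], 0.84)]
meter [([321.0, 274.0, 50.0, 43.0], 0.89)]
tile [([376.0, 337.0, 37.0, 28.0], 0.82)]
flask [([332.0, 183.0, 16.0, 31.0], 0.62)]
bottle [([297.0, 332.0, 23.0, 39.0], 0.71)]
beaker [([281.0, 191.0, 16.0, 30.0], 0.78)]
big_flask [([360.0, 386.0, 48.0, 82.0], 0.66)]
tall_bottle [([310.0, 160.0, 26.0, 43.0], 0.75)]
```

View pics/top.png

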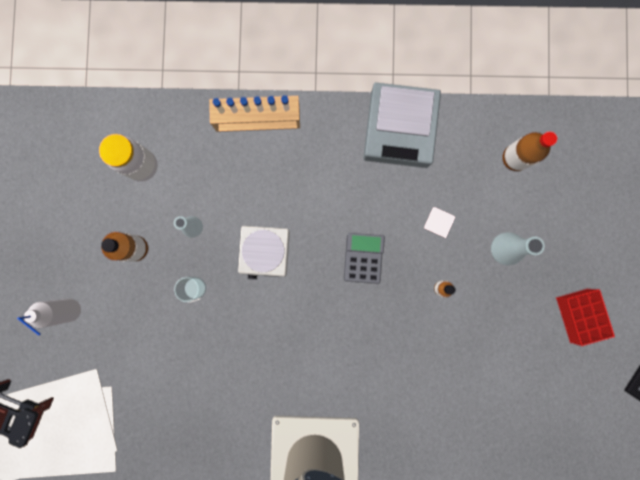

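View pics/side.png

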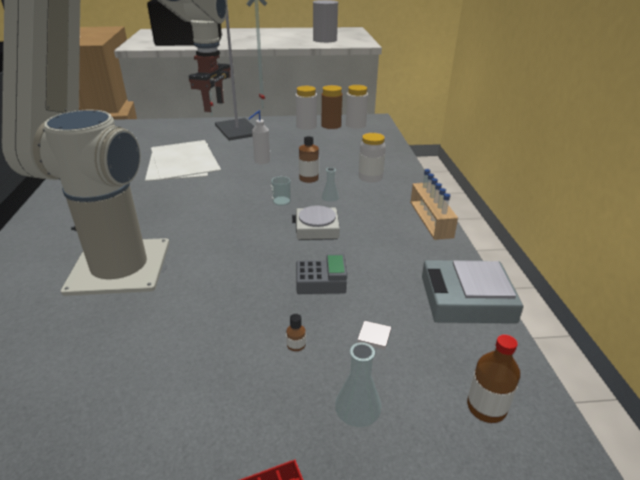

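```bash
cat > fit.py <<'E'
from h import *
from scipy.optimize import minimize
S=4
def circ(z,r): 
    a=np.linspace(0,2*np.pi,32,endpoint=False);return np.c_[r*np.cos(a),r*np.sin(a),0*a+z]
def sq(z,x,y,z2=None): 
    return np.array([[x,y,z2 or z],[-x,y,z],[-x,-y,z],[x,-y,z2 or z]],float)
M={"tile":[[sq(0,30,30),sq(12,30,30)]],
"stirrer":[[sq(0,60,60),sq(38,60,60)],[circ(38,53),circ(50,53)]],
"meter":[[sq(0,60,45),sq(40,60,45,60)]],
"flask":[[circ(0,28),circ(5,28)],[circ(5,28),circ(58,13)],[circ(58,13),circ(96,13)],[circ(96,16),circ(100,16)]],
"bottle":[[circ(0,20),circ(42,20)],[circ(42,20),circ(56,12)],[circ(56,12),circ(78,12)]],
"beaker":[[circ(0,29),circ(75,30)]],
"big_flask":[[circ(0,42),circ(90,18)],[circ(90,18),circ(145,18)]],
"tall_bottle":[[circ(0,34),circ(90,34)],[circ(90,34),circ(125,14)],[circ(125,14),circ(150,14)]]}
def render(c,t,x,y,a,z0=0):
    m=np.zeros((480*S,640*S),np.uint8);Rz=R.from_euler("z",a).as_matrix()
    for part in M[t]:
        P=np.vstack(part)@Rz.T+[x,y,z0]
        h=cv2.convexHull(((proj(c,P)+.5)*S).astype(np.float32));cv2.fillConvexPoly(m,h.round().astype(np.int32),1)
    return m
def masks(c,name,t):
    r=cams.cut_out(name,t)
    return (cv2.resize(r[0]["pixels"].astype(np.float32),None,fx=S,fy=S)>.5, r[0]["p"],r[0]["rect"]) if r else None
def fit(t,views,x0,a0=0,z0=0):
    sqr=t in("tile","stirrer","meter")
    def f(v):
        s=0
        for c,m in views:
            q=render(c,t,v[0]*10,v[1]*10,v[2]*.1 if sqr else 0,z0)>0
            s+=1-(q&m).sum()/max(1,(q|m).sum())
        return s/len(views)
    v0=np.r_[np.array(x0)/10,a0*10][:3 if sqr else 2]
    if not sqr: v0=np.r_[np.array(x0)/10]
    n=len(v0);sim=np.vstack([v0]+[v0+1.5*np.eye(n)[i] for i in range(n)])
    r=minimize(f,v0,method="Nelder-Mead",options=dict(initial_simplex=sim,xatol=.02,fatol=1e-4,maxfev=90))
    return r.x[0]*10,r.x[1]*10,(r.x[2]*.1 if sqr else 0),1-r.fun
E
cat > b.py <<'E'
from fit import *
ct,cs=cam("top"),cam("side")
G=dict(stirrer=(264,253),meter=(365,258),tile=(440,222),flask=(192,227),bottle=(442,289),beaker=(194,289),big_flask=(506,248),tall_bottle=(130,246))
for t,g in G.items():
    x0=ray(ct,g,20)[:2]
    mt,ms=masks(ct,"top",t),masks(cs,"side",t)
    for nm,vs in(("top",[(ct,mt)]),("side",[(cs,ms)]),("both",[(ct,mt),(cs,ms)])):
        vs=[(c,m[0]) for c,m in vs if m]
        if vs: print(t,nm,np.round(fit(t,vs,x0,{"tile":-.4}.get(t,0)),2))
E
python3 b.py
```

```text
stirrer top [ 5.2339e+02  1.4234e+02 -5.0000e-02  9.6000e-01]
stirrer side [5.2110e+02 1.4549e+02 1.0000e-02 9.4000e-01]
stirrer both [ 5.2239e+02  1.4299e+02 -4.0000e-02  9.4000e-01]
meter side [ 5.0971e+02 -1.0743e+02 -7.0000e-02  9.1000e-01]
meter both [ 5.0971e+02 -1.0743e+02 -7.0000e-02  9.1000e-01]
tile top [ 6.0787e+02 -3.0290e+02 -4.2000e-01  9.3000e-01]
tile side [ 6.0777e+02 -3.0190e+02 -4.0000e-01  0.0000e+00]
tile both [ 6.0787e+02 -3.0290e+02 -4.2000e-01  4.7000e-01]
flask top [582.89 333.12   0.     0.91]
flask side [582.09 336.68   0.     0.92]
flask both [582.11 333.94   0.     0.91]
bottle top [ 439.79 -312.72    0.      0.93]
bottle side [ 439.21 -311.72    0.      0.89]
bottle both [ 439.23 -312.81    0.      0.91]
beaker top [425.19 319.49   0.     0.95]
beaker side [423.63 320.65   0.     0.94]
beaker both [424.39 319.47   0.     0.94]
big_flask top [ 545.85 -467.74    0.      0.  ]
big_flask side [ 544.9  -476.86    0.      0.96]
big_flask both [ 5.4490e+02 -4.7686e+02  0.0000e+00  4.8000e-01]
tall_bottle top [524.93 482.04   0.     0.92]
tall_bottle side [524.77 479.15   0.     0.89]
tall_bottle both [524.95 481.22   0.     0.9 ]
```

Emit:
{"method": "move_arm", "body": {"steps": [[[0,0,0],1,0],[[0,0,0],1,0],[[0,0,0],1,0],[[0,0,0],1,0],[[0,0,0],1,0],[[0,0,0],1,0],[[0,0,0],1,0],[[0,0,0],1,0],[[0,0,0],1,0],[[0,0,0],1,0],[[0,0,0],1,0],[[0,0,0],1,0],[[0,0,0],1,0],[[0,0,0],1,0],[[-1,1,0],0,0],[[-1,1,0],0,0],[[-1,1,0],0,0],[[-1,1,0],0,0],[[-1,1,0],0,0],[[-1,1,0],0,0]]}}

```text
t: 3.47
ee_pos: [363.7, 436.9, 222.8]
orientation: [2.219, 2.224, 0.0]
ft_force: [-0.2, -0.1, -0.1]
width: 88.0
grasp_force: 0.0
```

Emit:
{"method": "move_arm", "body": {"steps": [[[-1,0.48,0],0,0],[[-1,0.48,0],0,0],[[-1,0.48,0],0,0],[[-1,0.48,0],0,0],[[-0.7,0.49,0],0,0],[[0,0,0],0,0],[[0,0,0],0,0]]}}

```text
t: 4.05
ee_pos: [423.8, 320.2, 222.9]
orientation: [-2.222, -2.221, -0.001]
ft_force: [-0.1, 0.7, 0.5]
width: 87.6
grasp_force: 0.0
```

```bash
cat > w.py <<'E'
import sys
from fit import *
# usage: w.py name thing x y [a] [z0]
n,ts=sys.argv[1],sys.argv[2:]
c=cam("wrist");save(c,n);o=ctrl.get_obs();print(o["t"],np.round(o["ee_pos"],1),c[3].round(),c[2].round(2).tolist())
for s in ts:
    t,x,y,a,z=s.split(",");m=masks(c,"wrist",t)
    if m: print(t,round(m[1],2),np.round(m[2]),np.round(fit(t,[(c,m[0])],(float(x),float(y)),float(a),float(z)),2))
    else: print(t,"none")
E
python3 w.py w1 beaker,424,319,0,0 flask,582,334,0,0
```

```text
4.1 [423.3 320.9 222.8] [424. 390. 386.] [[1.0, -0.0, -0.0], [-0.0, -0.97, -0.26], [-0.0, 0.26, -0.97]]
beaker 0.69 [317. 228.  74.  81.] [425.04 317.76   0.     0.98]
flask 0.58 [506. 212. 105.  72.] [583.21 330.95   0.     0.98]
```

View pics/w1.png

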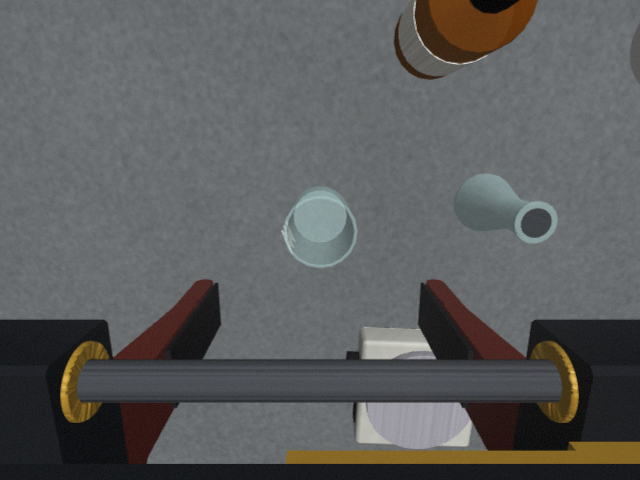

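Emit:
{"method": "move_arm", "body": {"steps": [[[-0.06,0.04,1],0,0],[[0,0,1],0,0],[[0,0,1],0,0],[[0,0,1],0,0],[[0,0,1],0,0],[[0,0,1],0,0],[[0,0,1],0,0],[[0,0,0.6],0,0],[[0,0,0.6],0,0],[[0,0,0],0,0],[[0,0,0],0,1],[[0,0,0],0,1],[[0,0,0],0,1],[[0,0,0],0,1],[[0,0,0],0,1],[[0,0,0],0,1],[[0,0,0],0,1],[[0,0,0],0,1]]}}

```text
t: 5.7
ee_pos: [424.7, 319.7, 18.6]
orientation: [2.219, 2.224, 0.002]
ft_force: [-2.5, 0.4, 6.7]
width: 60.4
grasp_force: 30.0
```

Emit:
{"method": "move_arm", "body": {"steps": [[[0,0,-0.5],0,1],[[0,0,-1],0,1],[[0,0,-1],0,1],[[0,0,-1],0,1],[[0,0,-1],0,1],[[-1,0.3,0],0,1],[[-1,0.3,0],0,1],[[-1,0.3,0],0,1],[[-1,0.3,0],0,1],[[-1,0.3,0],0,1],[[-1,0.3,0],0,1],[[-1,0.3,0],0,1],[[-1,0.3,0],0,1],[[-1,0.3,0],0,1],[[-1,0.3,0],0,1],[[-1,0.3,0],0,1],[[-1,0.3,0],0,1],[[-0.02,0.07,0],0,1],[[0,0,0],0,1],[[0,0,0],0,1]]}}

```text
t: 7.37
ee_pos: [516.4, 19.1, 130.5]
orientation: [-2.22, -2.223, -0.0]
ft_force: [0.3, 0.3, -1.5]
width: 59.6
grasp_force: 30.0
```

```bash
python3 w.py w2 stirrer,523,143,-0.04,0 meter,510,-107,-.05,0
```

```text
7.4167 [516.2  19.5 130.4] [517.  89. 293.] [[1.0, 0.0, -0.0], [0.0, -0.97, -0.26], [-0.0, 0.26, -0.97]]
stirrer 0.93 [323.  78. 227. 155.] [ 5.2318e+02  1.4093e+02 -4.0000e-02  9.7000e-01]
meter 0.75 [313. 433. 163.  29.] [ 5.0493e+02 -1.6715e+02 -5.9000e-01  5.0000e-02]
```

View pics/w2.png

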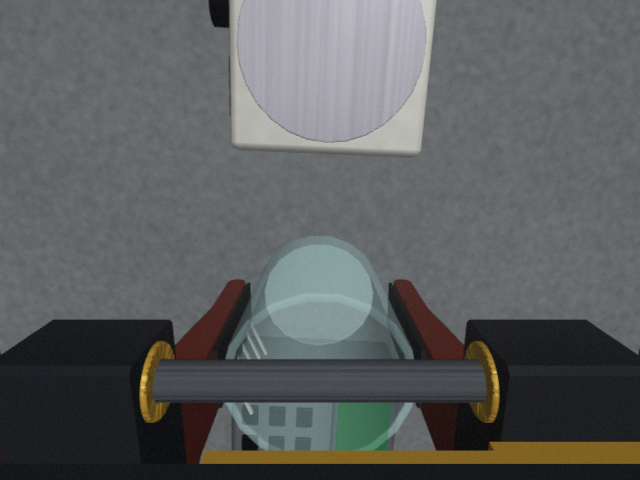

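Emit:
{"method": "move_arm", "body": {"steps": [[[0,0,1],0,1],[[0,0,1],0,1],[[0,0,1],0,1],[[0,0,0.8],0,1],[[0,0,0.4],0,1],[[0,0,0.25],0,1],[[0,0,0],0,1],[[0,0,0],0,0],[[0,0,0],0,0],[[0,0,0],0,0],[[0,0,0],0,0],[[0,0,0],0,0],[[0,0,0],0,0],[[0,0,-0.5],0,0],[[0,0,-1],0,0],[[0,0,-1],0,0],[[0,0,-1],0,0],[[0,0,-1],0,0]]}}

```text
t: 9.02
ee_pos: [516.5, 19.0, 133.4]
orientation: [2.219, 2.224, 0.0]
ft_force: [-0.2, 0.8, -0.3]
width: 88.0
grasp_force: 0.0
```

Emit:
{"method": "move_arm", "body": {"steps": [[[0,0,-1],0,0],[[0,0,-1],0,0],[[-1,-0.23,0],0,0],[[-1,-0.23,0],0,0],[[-1,-0.23,0],0,0],[[-1,-0.23,0],0,0],[[-1,-0.23,0],0,0],[[-1,-0.23,0],0,0],[[-1,-0.23,0],0,0],[[-1,-0.23,0],0,0],[[-1,-0.23,0],0,0],[[-1,-0.23,0],0,0],[[-1,-0.23,0],0,0],[[-1,-0.23,0],0,0],[[-1,-0.23,0],0,0],[[-0.26,-0.08,0],0,0],[[0,0,0],0,0],[[0,0,0],0,0]]}}

```text
t: 10.52
ee_pos: [440.4, -312.3, 181.8]
orientation: [-2.22, -2.223, -0.0]
ft_force: [-0.8, -0.5, -0.4]
width: 87.6
grasp_force: 0.0
```

```bash
python3 w.py w3 bottle,439.5,-312.5,0,0 tile,608,-303,-.42,0
```

```text
10.5667 [ 440.6 -311.8  181.7] [ 441. -242.  345.] [[1.0, 0.0, -0.0], [0.0, -0.97, -0.26], [-0.0, 0.26, -0.97]]
bottle 0.9 [319. 233.  52.  61.] [ 440.47 -313.43    0.      0.97]
tile 0.68 [516. 214.  97.  86.] [ 6.0906e+02 -3.0450e+02 -4.0000e-01  9.5000e-01]
```

View pics/w3.png

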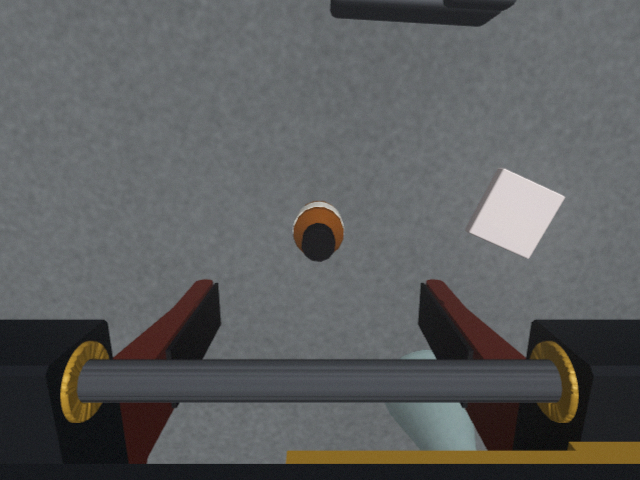

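Emit:
{"method": "move_arm", "body": {"steps": [[[-0.03,0,1],0,0],[[0,0,1],0,0],[[0,0,1],0,0],[[0,0,1],0,0],[[0,0,1],0,0],[[0,0,0.9],0,0],[[0,0,0.9],0,0],[[0,0,0],0,0],[[0,0,0],0,1],[[0,0,0],0,1],[[0,0,0],0,1],[[0,0,0],0,1],[[0,0,0],0,1],[[0,0,0],0,1],[[0,0,0],0,1],[[0,0,0],0,1],[[0,0,0],0,1],[[0,0,0],0,1]]}}

```text
t: 12.17
ee_pos: [440.8, -313.6, 11.8]
orientation: [2.219, 2.224, 0.0]
ft_force: [-1.5, -0.5, 6.0]
width: 39.2
grasp_force: 30.0
```

Emit:
{"method": "move_arm", "body": {"steps": [[[0,0,-0.5],0,1],[[0,0,-1],0,1],[[0,0,-1],0,1],[[0,0,-1],0,1],[[0,0,-1],0,1],[[0,0,-1],0,1],[[0,0,-1],0,1],[[1,0.43,0],0,1],[[1,0.43,0],0,1],[[1,0.43,0],0,1],[[1,0.43,0],0,1],[[1,0.43,0],0,1],[[1,0.43,0],0,1],[[1,0.43,0],0,1],[[1,0.43,0],0,1],[[1,0.43,0],0,1],[[1,0.43,0],0,1],[[1,0.43,0],0,1],[[1,0.43,0],0,1],[[1,0.43,0],0,1]]}}

```text
t: 13.83
ee_pos: [579.7, 13.2, 174.5]
orientation: [-2.219, -2.224, 0.0]
ft_force: [-0.3, -0.2, -0.1]
width: 39.4
grasp_force: 30.0
```

Emit:
{"method": "move_arm", "body": {"steps": [[[1,0.43,0],0,1],[[1,0.43,0],0,1],[[1,0.43,0],0,1],[[1,0.43,0],0,1],[[1,0.43,0],0,1],[[0,0,0],-1,1],[[0,0,0],-1,1],[[0,0,0],-1,1],[[0,0,0],-1,1],[[0,0,0],-1,1],[[0,0,0],-1,1],[[0,0,0],-1,1],[[0,0,0],-1,1],[[0,0,0],-1,1],[[0,0,0],-1,1],[[0,0,0],-1,1],[[0,0,0],-1,1],[[0,0,0],-1,1],[[0,0,0],-1,1],[[0,0,0],-1,1]]}}

```text
t: 15.5
ee_pos: [632.8, 136.9, 174.3]
orientation: [-0.4, -3.116, 0.0]
ft_force: [-0.5, 0.4, -1.2]
width: 39.2
grasp_force: 30.0
```

Emit:
{"method": "move_arm", "body": {"steps": [[[0,0,0],-1,1],[[0,0,0],-1,1],[[0,0,0],-1,1],[[0,0,0],0,1],[[0,0,0],0,1]]}}

```text
t: 15.92
ee_pos: [632.9, 137.0, 174.2]
orientation: [-0.001, -3.141, -0.0]
ft_force: [0.2, -0.1, -1.0]
width: 39.7
grasp_force: 30.0
```

Emit:
{"method": "move_arm", "body": {"steps": [[[0,0,1],0,1],[[0,0,1],0,1],[[0,0,1],0,1],[[0,0,1],0,1],[[0,0,1],0,1],[[0,0,0.8],0,1],[[0,0,0.4],0,1],[[0,0,0.26],0,1],[[0,0,0],0,1],[[0,0,0],0,0],[[0,0,0],0,0],[[0,0,0],0,0],[[0,0,0],0,0],[[0,0,0],0,0],[[0,0,0],0,0],[[0,0,-0.5],0,0],[[0,0,-1],0,0],[[0,0,-1],0,0],[[0,0,-1],0,0],[[0,0,-1],0,0]]}}

```text
t: 17.58
ee_pos: [633.1, 137.0, 127.0]
orientation: [-0.004, 3.141, 0.0]
ft_force: [0.3, 1.0, -0.1]
width: 87.8
grasp_force: 0.0
```

Emit:
{"method": "move_arm", "body": {"steps": [[[0.05,-1,-0.1],0,0],[[0.05,-1,-0.1],0,0],[[0.05,-1,-0.1],0,0],[[0.05,-1,-0.1],0,0],[[0.05,-1,-0.1],0,0],[[0.05,-1,-0.1],0,0],[[0.05,-1,-0.1],0,0],[[0.05,-1,-0.1],0,0],[[0.05,-1,-0.1],0,0],[[0.05,-1,-0.1],0,0],[[0.05,-1,-0.1],0,0],[[0.05,-1,-0.1],0,0],[[0.05,-1,-0.1],0,0],[[0.05,-1,-0.1],0,0],[[0.05,-1,-0.1],0,0],[[0.05,-1,-0.1],0,0],[[0.05,-1,-0.1],0,0],[[0.1,-0.6,0],0,0]]}}

```text
t: 19.08
ee_pos: [610.7, -305.6, 169.1]
orientation: [-0.002, 3.14, -0.002]
ft_force: [0.0, 0.6, 0.4]
width: 87.3
grasp_force: 0.0
```

Emit:
{"method": "move_arm", "body": {"steps": [[[0,0,0],1,0],[[0,0,0],1,0],[[0,0,0],1,0],[[0,0,0],1,0],[[0,0,0],0.7,0],[[0,0,0],0,0],[[0,0,0],0,0]]}}

```text
t: 19.67
ee_pos: [610.3, -302.8, 167.7]
orientation: [-0.633, -3.077, -0.0]
ft_force: [-0.4, -0.9, 0.3]
width: 88.0
grasp_force: 0.0
```

```bash
python3 w.py w4 tile,608,-303,-.42,0; python3 - <<'E'
from h import *
print(np.degrees(np.arctan2(*R.from_rotvec(ctrl.get_obs()["orientation"]).as_matrix()[[1,0],1])))
E
```

```text
19.7167 [ 610.4 -302.8  167.7] [ 547. -275.  331.] [[0.4, 0.89, 0.23], [0.92, -0.38, -0.1], [-0.0, 0.26, -0.97]]
tile 0.82 [318. 224.  75.  71.] [ 6.0780e+02 -3.0349e+02 -4.0000e-01  9.8000e-01]
66.73983456854627
```

View pics/w4.png

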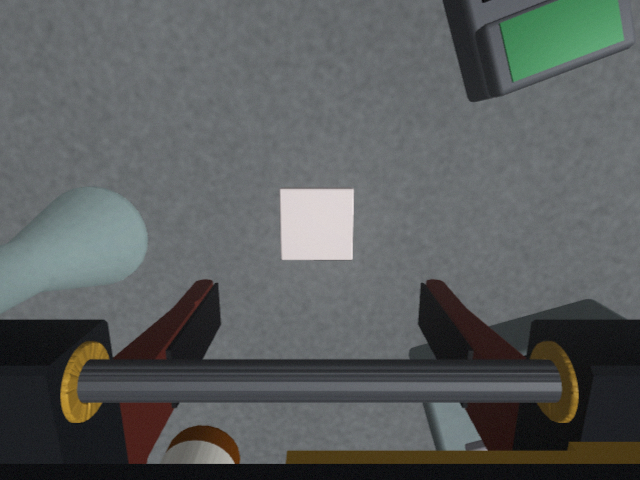

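Emit:
{"method": "move_arm", "body": {"steps": [[[0.07,-0.06,1],0,0],[[0,0,1],0,0],[[0,0,1],0,0],[[0,0,1],0,0],[[0,0,1],0,0],[[0,0,0.8],0,0],[[0,0,0.5],0,0],[[0,0,0.28],0,0],[[0,0,0],0,0],[[0,0,0],0,1],[[0,0,0],0,1],[[0,0,0],0,1],[[0,0,0],0,1],[[0,0,0],0,1],[[0,0,0],0,1],[[0,0,0],0,1],[[0,0,0],0,1],[[0,0,0],0,1]]}}

```text
t: 21.27
ee_pos: [608.7, -304.0, 3.9]
orientation: [0.636, 3.075, -0.0]
ft_force: [-1.7, 0.8, 5.3]
width: 59.7
grasp_force: 30.0
```

Emit:
{"method": "move_arm", "body": {"steps": [[[0,0,-0.4],0,1],[[0,0,-0.8],0,1],[[0,0,-1],0,1],[[0,0,-1],0,1],[[0,0,-1],0,1],[[0,0,-1],0,1],[[0.6,0.93,0],0,1],[[0.6,0.93,0],0,1],[[0.6,0.93,0],0,1],[[0.6,0.93,0],0,1],[[0.6,0.93,0],0,1],[[0.6,0.93,0],0,1],[[0.6,0.93,0],0,1],[[0.6,0.93,0],0,1],[[0.6,0.93,0],0,1],[[0.6,0.93,0],0,1],[[0.6,0.93,0],0,1],[[0.6,0.93,0],0,1]]}}

```text
t: 22.77
ee_pos: [553.2, 25.0, 133.4]
orientation: [0.636, 3.076, 0.0]
ft_force: [0.1, 0.4, -1.0]
width: 59.7
grasp_force: 30.0
```

Emit:
{"method": "move_arm", "body": {"steps": [[[0.7,0.93,0],0,1],[[0.7,0.93,0],0,1],[[0.75,0.93,0],0,1],[[0.75,0.93,0],0,1],[[0,0,0],0,1],[[0,0,0],0,1],[[0,0,0],0,1]]}}

```text
t: 23.35
ee_pos: [524.1, 137.6, 133.2]
orientation: [0.635, 3.076, -0.0]
ft_force: [0.6, -1.1, -0.7]
width: 59.7
grasp_force: 30.0
```

```bash
python3 w.py w5 stirrer,523,142,-.04,0 bottle,633,137,0,0; python3 - <<'E'
from fit import *
o=ctrl.get_obs();print(R.from_rotvec(o["orientation"]).as_matrix().round(3).tolist())
ct,cs=cam("top"),cam("side")
for t,x,y in(("stirrer",523,142),("bottle",633,137),("beaker",516,18),("meter",510,-107)):
    for n,c in(("top",ct),("side",cs)):
        m=masks(c,n,t)
        print(t,n,m and np.round(fit(t,[(c,m[0])],(x,y),0),2))
E
```

```text
23.4 [524.2 137.2 133.1] [461. 166. 296.] [[0.4, 0.89, 0.24], [0.92, -0.38, -0.1], [-0.0, 0.26, -0.97]]
stirrer 0.7 [318. 207. 224. 175.] [ 5.130e+02  1.411e+02 -4.000e-02  5.500e-01]
bottle 0.62 [387. 384.  40.  92.] [6.3464e+02 1.3727e+02 0.0000e+00 2.3000e-01]
[[-0.917, 0.398, 0.0], [0.398, 0.917, -0.0], [-0.0, -0.0, -1.0]]
stirrer top [5.1915e+02 1.4109e+02 2.0000e-02 1.5000e-01]
stirrer side [ 5.1998e+02  1.4817e+02 -4.0000e-02  6.8000e-01]
bottle top [6.3568e+02 1.3606e+02 0.0000e+00 5.7000e-01]
bottle side [632.48 137.95   0.     0.93]
beaker top [517.98  18.01   0.     0.93]
beaker side [517.43  21.4    0.     0.95]
meter top [ 5.1055e+02 -1.0830e+02 -6.0000e-02  9.5000e-01]
meter side [ 5.1015e+02 -1.0748e+02 -7.0000e-02  8.9000e-01]
```

View pics/w5.png

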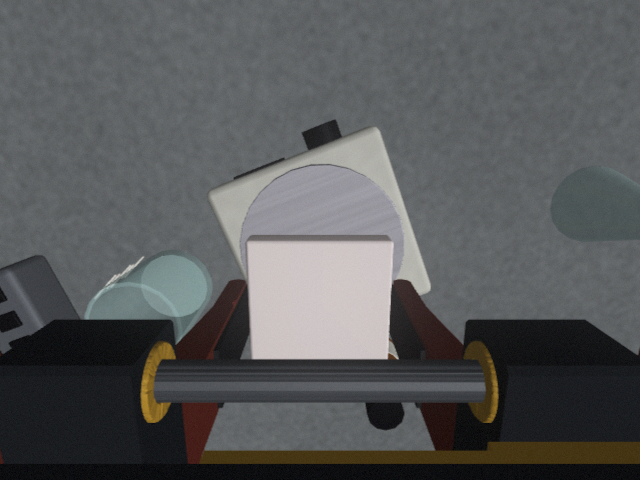

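Emit:
{"method": "move_arm", "body": {"steps": [[[0.08,0.14,1],0,1],[[0,0,1],0,1],[[0,0,0.6],0,1],[[0,0,0.4],0,1],[[0,0,0.16],0,1],[[0,0,0],0,1],[[0,0,0],0,1]]}}

```text
t: 24.58
ee_pos: [524.0, 142.0, 54.3]
orientation: [0.636, 3.076, 0.0]
ft_force: [0.5, -1.1, -0.4]
width: 59.2
grasp_force: 30.0
```

Emit:
{"method": "move_arm", "body": {"steps": [[[0,0,0.02],0,0],[[0,0,0],0,0],[[0,0,0],0,0],[[0,0,0],0,0],[[0,0,0],0,0],[[0,0,0],0,0],[[0,0,0],0,0],[[0,0,-0.5],0,0],[[0,0,-1],0,0],[[0,0,-1],0,0],[[0,0,-1],0,0],[[0,0,-1],0,0],[[0,0,-1],0,0],[[0,0,0],0,0],[[0,0,0],0,0]]}}

```text
t: 25.83
ee_pos: [524.5, 142.1, 193.1]
orientation: [0.636, 3.073, 0.003]
ft_force: [0.2, -0.3, -0.4]
width: 87.7
grasp_force: 0.0
```

```bash
python3 w.py w6 tile,523,142,-.42,50 flask,583,332,0,0 bottle,633,137,0,0; python3 - <<'E'
import cv2,numpy as np
from h import *
c=cam("wrist");g=c[0].astype(int)
# plate circle projected from the assumed stirrer pose
a=np.linspace(0,6.28,40);P=np.c_[523+53*np.cos(a),142+53*np.sin(a),0*a+50]
im=c[0][:,:,::-1].copy();cv2.polylines(im,[proj(c,P).round().astype(np.int32)],True,(0,0,255),1)
cv2.imwrite("pics/w6b.png",im)
E
```

```text
25.8833 [523.5 141.9 191.7] [460. 170. 356.] [[0.4, 0.89, 0.24], [0.92, -0.38, -0.1], [0.0, 0.26, -0.97]]
tile 0.68 [320. 232.  80.  75.] [ 5.2403e+02  1.4310e+02 -4.1000e-01  9.9000e-01]
flask 0.89 [574. 200. 132.  74.] [583.38 332.18   0.     0.98]
bottle 0.74 [362. 328.  49.  58.] [632.54 137.68   0.     0.8 ]
```

View pics/w6b.png

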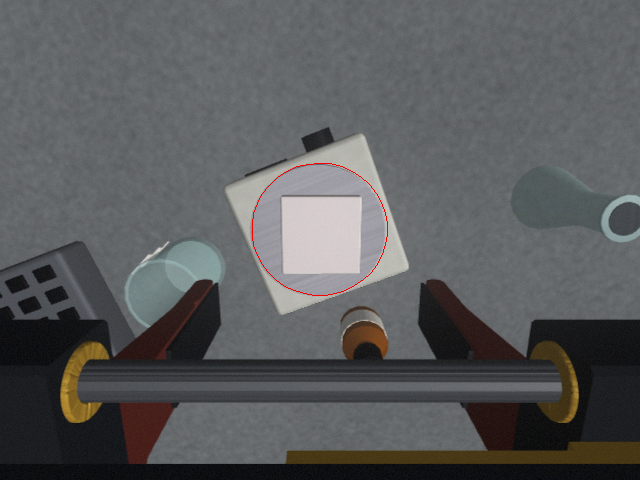

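Emit:
{"method": "move_arm", "body": {"steps": [[[0.1,0.99,0],0,0],[[0.1,0.99,0],0,0],[[0.1,0.99,0],0,0],[[0.1,0.99,0],0,0],[[0.1,0.99,0],0,0],[[0.1,0.99,0],0,0],[[0.1,0.99,0],0,0],[[0.1,0.99,0],0,0],[[0,0,0],0,0],[[0,0,0],0,0]]}}

```text
t: 26.92
ee_pos: [583.2, 332.3, 189.3]
orientation: [-0.633, -3.075, 0.002]
ft_force: [-0.7, 0.3, -0.3]
width: 88.1
grasp_force: 0.0
```

```bash
python3 w.py w7 flask,583,332,0,0
```

```text
26.9667 [582.9 331.3 189.5] [520. 360. 352.] [[0.4, 0.89, 0.23], [0.92, -0.38, -0.1], [-0.0, 0.25, -0.97]]
flask 0.56 [319. 230.  65.  81.] [582.81 331.48   0.     0.97]
```

View pics/w7.png

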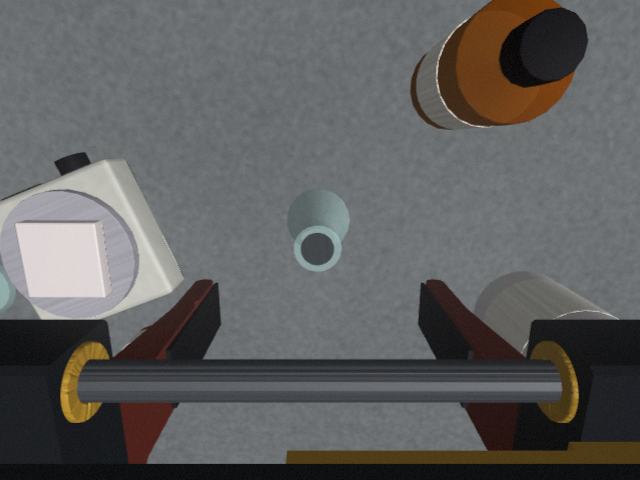

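Emit:
{"method": "move_arm", "body": {"steps": [[[0,0,1],0,0],[[0,0,1],0,0],[[0,0,1],0,0],[[0,0,1],0,0],[[0,0,0.8],0,0],[[0,0,0.38],0,0],[[0,0,0],0,0],[[0,0,0],0,1],[[0,0,0],0,1],[[0,0,0],0,1],[[0,0,0],0,1],[[0,0,0],0,1],[[0,0,0],0,1],[[0,0,0],0,1],[[0,0,0],0,1],[[0,0,0],0,1],[[0,0,0],0,1],[[0,0,0],0,1]]}}

```text
t: 28.52
ee_pos: [583.7, 331.6, 61.4]
orientation: [-0.636, -3.076, 0.0]
ft_force: [-0.8, -0.7, 1.1]
width: 29.8
grasp_force: 30.0
```

Emit:
{"method": "move_arm", "body": {"steps": [[[0,0,0],0,1],[[0,0,0],0,1],[[0,0,0],0,1],[[0,0,0],0,1]]}}

```text
t: 28.85
ee_pos: [583.8, 331.6, 61.4]
orientation: [0.636, 3.076, 0.0]
ft_force: [-0.4, 0.9, 0.5]
width: 29.3
grasp_force: 30.0
```

```bash
python3 w.py w8 flask,583,332,0,0
```

```text
28.9 [583.7 331.6  61.4] [520. 360. 224.] [[0.4, 0.89, 0.23], [0.92, -0.38, -0.1], [-0.0, 0.26, -0.97]]
flask 0.58 [319. 288.  98. 144.] [582.85 331.99   0.     0.84]
```

View pics/w8.png

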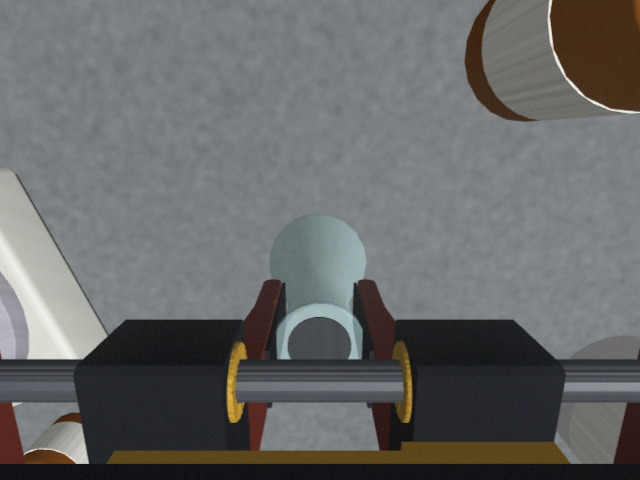

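Emit:
{"method": "move_arm", "body": {"steps": [[[0,0,0],0,0.5],[[0,0,0],0,0.5],[[0,0,0],0,0.5],[[0,0,0],0,0.5],[[0,0,0.16],0,0.5],[[0,0,0],0,0.5],[[0,0,0],0,1],[[0,0,0],0,1],[[0,0,0],0,1],[[0,0,0],0,1],[[0,0,0],0,1],[[0,0,0],0,1],[[0,0,0],0,1]]}}

```text
t: 30.03
ee_pos: [583.7, 331.6, 57.4]
orientation: [-0.636, -3.076, 0.0]
ft_force: [0.3, -0.2, 0.5]
width: 29.3
grasp_force: 30.0
```

Emit:
{"method": "move_arm", "body": {"steps": [[[0,0,-0.2],0,1],[[0,0,-0.3],0,1],[[0,0,-0.5],0,1],[[0,0,-1],0,1],[[0,0,-1],0,1],[[0,0,-1],0,1],[[0,0,0],0,1],[[0,0,0],0,1]]}}

```text
t: 30.7
ee_pos: [584.9, 332.3, 160.4]
orientation: [0.635, 3.073, 0.005]
ft_force: [-1.1, -0.5, -2.2]
width: 29.3
grasp_force: 30.0
```

```bash
python3 w.py w9 flask,583,332,0,100; python3 - <<'E'
from h import *
c=cam("side");cv2.imwrite("pics/s9.png",cv2.resize(c[0][90:250,230:430,::-1],None,fx=4,fy=3.75*4/3.75))
E
```

```text
30.75 [583.9 331.7 158.5] [521. 360. 323.] [[0.4, 0.89, 0.24], [0.92, -0.38, -0.1], [0.0, 0.26, -0.97]]
flask 0.92 [318. 289. 101. 143.] [584.46 332.64   0.     0.82]
```

View pics/w9.png

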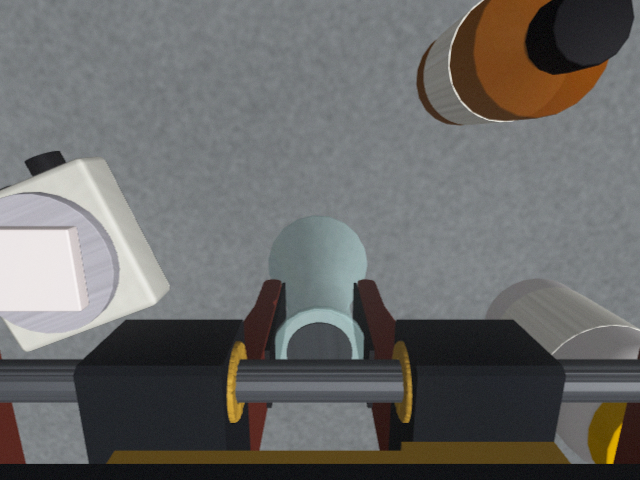

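View pics/s9.png

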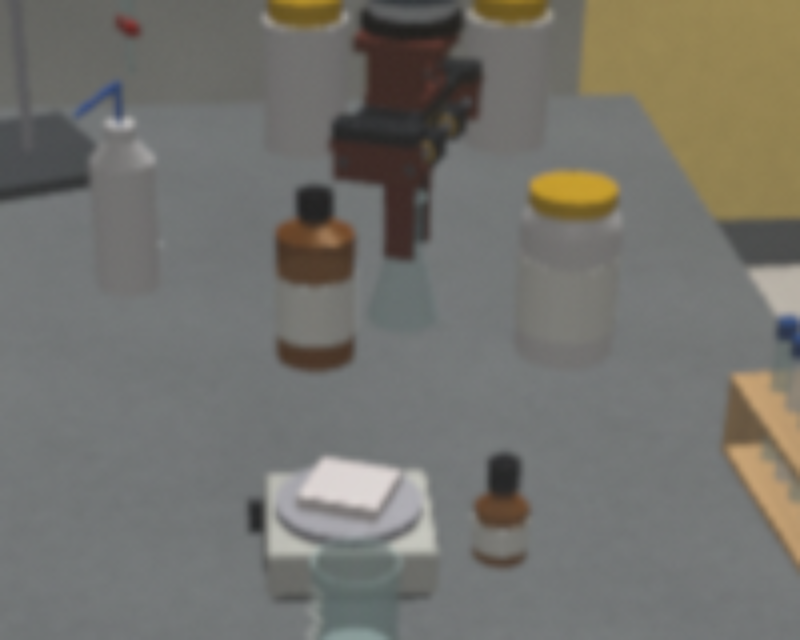

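Emit:
{"method": "move_arm", "body": {"steps": [[[-0.09,-0.8,0],0,1],[[-0.09,-0.95,0],0,1],[[-0.09,-0.95,0],0,1],[[-0.09,-0.95,0],0,1],[[-0.09,-0.95,0],0,1],[[-0.09,-0.95,0],0,1],[[-0.09,-0.95,0],0,1],[[-0.09,-0.9,0],0,1],[[-0.09,-0.48,0],0,1],[[0,0,0],0,1],[[0,0,0],0,1],[[0,0,0],0,1],[[0,0,0],0,1]]}}

```text
t: 31.93
ee_pos: [524.7, 143.7, 157.3]
orientation: [0.635, 3.077, 0.0]
ft_force: [0.7, 0.0, -0.2]
width: 29.5
grasp_force: 30.0
```

```bash
python3 w.py w10 tile,524,143,-.42,50 flask,524,143,0,101
```

```text
31.9833 [524.6 143.7 157.3] [461. 172. 320.] [[0.4, 0.89, 0.24], [0.92, -0.38, -0.1], [0.0, 0.26, -0.97]]
tile 0.59 [319. 220.  89.  38.] [ 5.2289e+02  1.4298e+02 -4.4000e-01  2.7000e-01]
flask 0.74 [317. 288.  96. 144.] [522.63 144.37   0.     0.79]
```

View pics/w10.png

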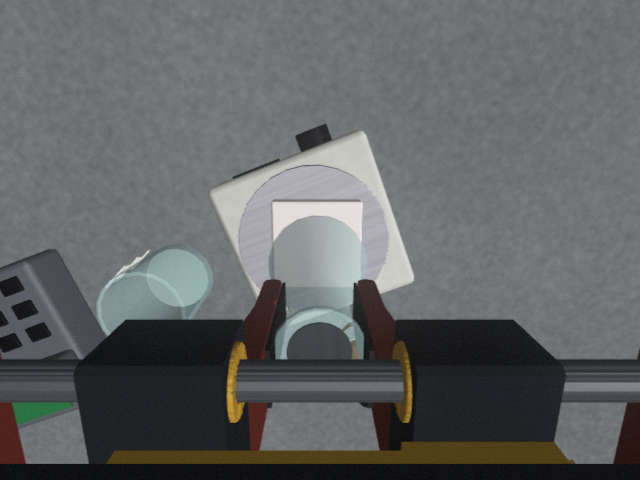

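Emit:
{"method": "move_arm", "body": {"steps": [[[0,-0.03,0.5],0,1],[[0,0,0.5],0,1],[[0,0,0.3],0,1],[[0,0,0.16],0,1],[[0,0,0.05],0,1],[[0,0,0],0,1],[[0,0,0],0,1]]}}

```text
t: 32.67
ee_pos: [524.2, 142.2, 120.0]
orientation: [0.636, 3.076, 0.0]
ft_force: [0.7, -0.1, -0.5]
width: 29.4
grasp_force: 30.0
```

Emit:
{"method": "move_arm", "body": {"steps": [[[0,0,0.03],0,1],[[0,0,0],0,1],[[0,0,0],0,0.5],[[0,0,0],0,0.3],[[0,0,0],0,0],[[0,0,0],0,0],[[0,0,0],0,0],[[0,0,0],0,0],[[0,0,0],0,0],[[0,0,0],0,0],[[0,0,-0.4],0,0],[[0,0,-0.8],0,0],[[0,0,-1],0,0],[[0,0,-1],0,0],[[0,0,-1],0,0],[[0,0,-1],0,0],[[0,0,0],0,0],[[0,0,0],0,0]]}}

```text
t: 34.17
ee_pos: [524.8, 142.2, 251.0]
orientation: [0.635, 3.073, 0.003]
ft_force: [0.3, -0.6, -0.2]
width: 87.6
grasp_force: 0.0
```

```bash
python3 w.py w11 flask,524,143,0,62 tile,524,143,-.42,50 bottle,633,137,0,0 beaker,517,19,0,0
```

```text
34.2167 [523.8 142.  249.5] [461. 170. 414.] [[0.4, 0.89, 0.24], [0.92, -0.38, -0.1], [0.0, 0.26, -0.97]]
flask 0.71 [318. 229.  63.  81.] [523.77 142.32   0.     0.97]
tile 0.62 [320. 217.  66.  67.] [ 5.2342e+02  1.4315e+02 -4.1000e-01  2.8000e-01]
bottle 0.71 [356. 309.  42.  63.] [633.62 137.92   0.     0.97]
beaker 0.98 [194. 261.  79.  79.] [516.75  18.1    0.     0.89]
```

View pics/w11.png

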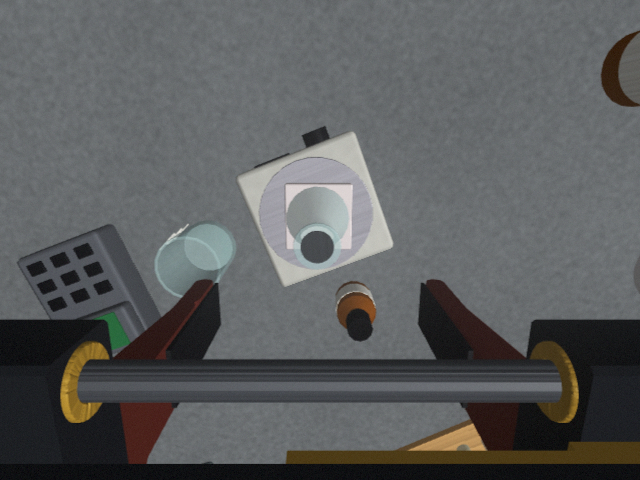

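The last picture shows the flask upright and centred on the tile (318, 217). The bottle stands behind the stirrer (356, 309), and the beaker is midway between stirrer and meter (194, 261). The measured positions all fall within tolerance.

```bash
python3 -c "
from workcell import ctrl
print(ctrl.close_job())"
```

```text
the job is handed in; nothing more can be done
None
```

The job is handed in at about 34 s: the tile is on the stirrer plate with the flask on it, the bottle is behind the stirrer and the beaker midway to the pH meter, all within tolerance in the last wrist-camera measurements; no verdict was returned.

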